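# Index a tube to the test probe and open the air valve

### The arm

A 7-joint arm with a two-finger parallel gripper is mounted at the origin on the work surface. World frame = base frame: x ahead of the robot, y to its left, z up, the work surface at z = 0. Lengths are in m, angles in rad, forces in N, time in s.
With the tool pointing down it reaches from about 0.425 to 0.925 m from the base axis. Payload 6.8 kg.
Tool frame: the origin (TCP) lies on the front face of the gripper's body, between the roots of the fingers; the fingertips stand 73 mm ahead of it and the grasp point (between the pads) lies 54 mm ahead of it (bot.finger_overhang is the z of the fingertips in the tool frame, in m); z points along the fingers, y is the line along which they close (so a half turn about z gives the same grasp; the last joint's range is limited). The gripper opens to 85 mm and grips with 20 to 120 N. Pads are 22 mm wide; open, the fingers measure 114 mm over their backs; the gripper's body (76 mm by 85 mm) begins 54 mm behind the grasp point. The pads swing forward as they close: fully open they stand 13 mm farther back than shut.
Start: joints at [1.22, 0.477, 0.022, 1.555, -0.011, 1.109, -0.083], TCP at [0.162, -0.655, 0.304] pointing down, gripper open.
Joint ranges: [-2.96, 2.96], [-0.34, 2.1], [-1.41, 1.46], [0.24, 2.44], [-1.37, 4.51], [0.17, 1.92], [-2.96, 2.96]. Speed limits (rad/s): [2.39, 2.39, 3.14, 3.14, 3.14, 3.14, 3.14].

### API

Orientations are given as a unit quaternion [w, x, y, z].
In Python, from station import bot gives the robot as it stands.
- The arm moves only by the tool servo_tool, never from a script. Its argument "motion" is one flat list of numbers, 7 for each row, row after row: the shift along the tool's x, y, z as a fraction of full scale, then the turn, a rotation vector about the tool's x, y, z as a fraction of full scale, then the closure, from 0 (fully open) to 1 (shut). In form: [tx, ty, tz, ax, ay, az, gripper, tx, ty, tz, ax, ay, az, gripper, ...]. A call has 1 to 5 rows; each row shifts and turns the commanded pose from where the row before left it, along the tool's axes as they then stand; what a row does not reach is not made up. Full scale, the value 1, is 0.02 m for a shift and 0.15 rad for a turn. A row lasts 1/8 s, in which the tool goes at most 62.5 mm and 10.7 degrees, less where a joint would pass 70% of its speed; a pose out of reach is approached as far as the arm can. A call with a number of a shift or a turn outside -1 to 1 is refused whole. A call with a gripper value outside its range is refused whole. The fingers move at their own pace and stop on an object; "grip_force" is the grip in N (left out, the last holds). Time passes only in rows, so rows that do not move let the fingers close. It gives the time, the measured TCP pose, the force, the opening and the grip force at its end, in the units of the state.
- bot.get_obs(): the state, without advancing time (a new reading comes with each control period).
- bot.read_camera(name): name is "scene" or "side" or "wrist"; returns the picture (420x560x3 uint8, red, green, blue); there is no depth.
- bot.get_calibration(name): a dict with "mtx" (3x3 intrinsics, pixels), "rvec" (rotation vector, rad) and "tvec" (3), from world to camera coordinates, as OpenCV has them. Camera axes: x right, y down, z forward; pixel columns grow to the right and rows downward; lengths in m; the calibration is good to about 2 mm. A picture is of the moment at which its call begins: read the wrist's pose just before it. get_calibration takes no time and is no camera call; for the wrist camera it gives the pose at the moment of the call.
- bot.hand_in(): hands the job in; it is judged then, once.
Trained networks look in the newest picture that a camera, given by its name, has taken for a name from the list of things; names that differ only in an ending like _2 or _b are one class to them, and where a whole thing is asked for, a point or a joint stands for the part that bears it (a point fixed in the world has none). Each returns a list of dicts, best first, with "p" (0 to 1); they miss things now and then, are a little off and sometimes report something else, mostly with a low value. They report only what shows in the picture. A call takes as long as a camera call.
- bot.boxes_of(camera, name): "uv" ([column, row] in pixels, amid what is visible of it).
The state is a dict: "t": time; "q": joint angles; "joint_vel": joint speeds; "joint_torque": joint torques, N m; "eef_pos": TCP position; "tool_rot": TCP orientation; "contact_force": force on the tool from outside, world axes, zero at the start; "torque": the same for the moment, N m; "gripper_width": opening from 0.0 (shut) to 1.0 (fully open); "grasp_force": force on a finger pad.
Only numpy, scipy, OpenCV 4.12 (cv2) and the standard library are available. Lean on these libraries where they do the work, as an engineer would, in place of code of your own. Each camera call takes 0.05 s, during which the arm holds its last target. There are 200 camera calls.

### The job

With a fingertip, push the spoked wheel round by one of its spokes, either way, until the probe points squarely at the tall tube standing in the wheel's plate. Then push the lever of the air valve beside it round until it is fully open. Do not touch or lift the parts standing in the plate, keep the valve shut until the tube is in place, and leave the loose parts and the cup on the bench where they are.

Things in the scene. Friction and masses are not known exactly. Their poses are not given: they have to be found in the camera images.
- fixture: Grey round foot of the turning fixture, fixed to the bench, under the wheel. Origin on the wheel's vertical axis at bench height, z up; its x and y axes give the zero of the wheel's angle.
- probe: The probe stand, fixed to the bench on the wheel's far side. Origin on the wheel's vertical axis at bench height, z up; its +x axis runs from the wheel's axis out along the probe's line. Its post, 30 x 34 mm, is centred 205 mm out along +x, with a 48 mm round gauge on top, 123 mm high. A flat bar 6 mm thick lies on the bench under the probe.
- probe_tip (a point): Pointed tip of the probe, a level 10 mm steel rod that reaches in from the post towards the wheel's axis; the tip is 77 mm from the axis and 85 mm above the bench.
- wheel_axis (a point): Point on the wheel's axis, 46 mm above the bench, level with the spokes. The wheel: a 105 mm square aluminium plate (top 56 mm high, corners 74 mm from the axis; round foot under it, 62 mm radius) with four level steel spokes 12 mm thick, each ending in a 26 mm grey ball 150 mm from the axis. Four holes, 49.5 mm from the axis, midway between the spokes, hold parts.
- wheel (a joint): Angle of the wheel in rad, counter-clockwise from above positive. At 0 the four spokes lie along the fixture's +x, +y, -x and -y axes; a spoke is bare from 74 to 137 mm from the axis, with free bench under it except at the probe. Turns either way, at least a full turn; light friction (about 1.1 N at 120 mm), no spring, stays where it is left.
- tube_mid (a point): Middle of the tall tube, the tallest part in the plate: a 14 mm steel tube with a 17 mm brass foot, 75 mm long overall, standing loosely in one of the four holes (16 mm deep) with its top 115 mm above the bench. The point lies on its axis, 37.5 mm above its foot.
- tube: The same tall tube; origin at the centre of its foot, z along it.
- fitting_a: Short brass hex fitting standing in another hole, 35 mm long, top 75 mm above the bench; origin under its foot.
- fitting_b: Second short brass hex fitting, the same.
- fitting_c: Short round-headed brass plug in the last hole, 32 mm long, top 72 mm above the bench; origin under its foot.
- valve_pivot (a point): Axis of the air valve's lever, 66 mm above the bench at the lever's mid-height; the valve stands left or right of the wheel on a 70 mm foot. This point's y runs along the brass pipe (17 mm radius, axis 36 mm high, hexes up to 58 mm high, to 52 mm from the pivot; a thin pipe goes down to the bench at 85 mm on +y); its -x points roughly to the robot's side.
- lever_end (a point): The free end of the valve lever, on its centreline, 110 mm from the pivot, 66 mm above the bench.
- valve_lever (a joint): Valve lever, a level bar; its outer 60 mm is a grey grip 20 mm wide, 14 mm tall (59 to 73 mm high). In rad: 0 = shut, lever crosswise to the pipe along the pivot point's -x; turns counter-clockwise from above to 1.571 = fully open at its stop, along the pipe on the pivot point's -y. Light friction (about 1.5 N at 85 mm), stays where it is left.
- crate: White crate of brass fittings, 200 x 150 mm, 65 mm tall (fittings up to 80 mm), fixed, on the side of the wheel where the valve is not.
- loose_tube0: Steel tube with brass nuts, 140 mm long, 20 mm high, lying loose on the bench; leave alone.
- loose_tube1: Another such tube.
- loose_tube2: Another such tube.
- cup: Steel cup, 70 mm wide and tall.
- nut_block: Brass hex plug standing on the bench, 30 mm wide, 48 mm tall.

How it is judged:
By the outcome, as a careful person would: the job done as asked, in the order asked, and still so for the second after the job is handed in, with the robot touching nothing.
It also fails if it takes over 64 s, if anything falls off the work surface, if the arm or the gripper's body presses on something with over 40 N, if the wrist force passes 120 N, or if a joint passes its speed limit or range.

## Working session

There is one attempt and no reset: what is moved stays moved. The work goes in short steps, Python scripts to look and compute and a tool call to move; the robot and the scene stay as the last step left them, time stands still between calls to the robot, and variables do not carry over. Pictures are saved under pics/ and viewed, at most 10 in all, crops included, and the job is handed in when it is done.

Besides the shell and the picture viewer there is one more tool, called after ">>>" as name(argument=value, ...), one argument or row to a line, values as JSON. servo_tool: Moves the arm, as the interface text tells. Shift numbers are shares of 0.02 m and turn numbers shares of 0.15 rad, none past 1 either way. Its arguments: {"type":"object","properties":{"motion":{"type":"array","items":{"type":"number","minimum":-1,"maximum":1}},"grip_force":{"type":"number"}},"required":["motion"]}

```bash
mkdir -p pics; ls; cat > h.py <<'E'
import numpy as np,cv2
from station import bot
def look(cam,fn=None):
    im=bot.read_camera(cam)
    if fn: cv2.imwrite('pics/'+fn,im[:,:,::-1])
    return im
def cal(cam):
    c=bot.get_calibration(cam); R=cv2.Rodrigues(np.array(c['rvec'],float))[0]
    return np.array(c['mtx'],float),R,np.array(c['tvec'],float).ravel()
def ray(cam,uv):
    K,R,t=cal(cam); d=R.T@np.linalg.solve(K,[uv[0],uv[1],1]); return -R.T@t,d
def at_z(cam,uv,z):
    o,d=ray(cam,uv); return o+d*(z-o[2])/d[2]
def proj(cam,p):
    K,R,t=cal(cam); q=(R@np.atleast_2d(p).T).T+t; q=q@K.T; return q[:,:2]/q[:,2:]
E
python3 - <<'E'
from h import *
a=look('scene','s0.png');b=look('side','d0.png')
cv2.imwrite('pics/both.png',cv2.resize(np.vstack([a,b]),(800,1200))[:,:,::-1])
for c in('scene','side'):
    o,d=ray(c,(280,210));print(c,o.round(2),d.round(2))
    for n,z in [('wheel_axis',.046),('probe_tip',.085),('tube_mid',.0775),('fitting_a',.06),('valve_pivot',.066),('lever_end',.066),('crate',.04),('cup',.035),('nut_block',.024),('loose_tube0',.01),('probe',.08)]:
        print(n,[(np.round(r['uv']).tolist(),round(r['p'],2),at_z(c,r['uv'],z)[:2].round(3).tolist()) for r in bot.boxes_of(c,n)[:4]])
E
```

```text
pics
scene [1.01 0.18 0.88] [-0.49 -0.19 -0.85]
wheel_axis [([273.0, 235.0], 0.93, [0.586, 0.009])]
probe_tip [([219.0, 287.0], 0.78, [0.747, -0.04]), ([444.0, 259.0], 0.69, [0.54, 0.354]), ([444.0, 228.0], 0.22, [0.469, 0.342])]
tube_mid [([220.0, 142.0], 0.69, [0.412, -0.19]), ([295.0, 209.0], 0.45, [0.527, 0.036])]
fitting_a [([247.0, 231.0], 0.51, [0.603, -0.043]), ([282.0, 244.0], 0.47, [0.606, 0.037])]
valve_pivot [([445.0, 258.0], 0.8, [0.524, 0.361])]
lever_end [([444.0, 225.0], 0.58, [0.448, 0.345])]
crate [([143.0, 179.0], 0.68, [0.548, -0.333])]
cup [([382.0, 328.0], 0.83, [0.698, 0.276])]
nut_block [([404.0, 190.0], 0.49, [0.354, 0.251])]
loose_tube0 [([219.0, 142.0], 0.92, [0.36, -0.226]), ([270.0, 152.0], 0.8, [0.347, -0.09]), ([282.0, 245.0], 0.51, [0.584, 0.029])]
probe [([220.0, 288.0], 0.72, [0.745, -0.039])]
side [0.04 0.49 0.84] [ 0.46 -0.49 -0.74]
wheel_axis [([263.0, 222.0], 0.92, [0.553, 0.009])]
probe_tip [([216.0, 162.0], 0.65, [0.73, -0.027])]
tube_mid [([256.0, 220.0], 0.64, [0.545, 0.033])]
fitting_a [([282.0, 208.0], 0.68, [0.54, -0.038]), ([257.0, 194.0], 0.62, [0.607, -0.033]), ([232.0, 212.0], 0.45, [0.611, 0.039])]
valve_pivot [([150.0, 364.0], 0.82, [0.464, 0.368])]
lever_end [([167.0, 359.0], 0.95, [0.45, 0.343])]
crate [([371.0, 149.0], 0.75, [0.523, -0.34])]
cup [([119.0, 262.0], 0.85, [0.701, 0.269]), ([250.0, 370.0], 0.55, [0.347, 0.256])]
nut_block [([250.0, 371.0], 0.82, [0.349, 0.255])]
loose_tube0 [([313.0, 319.0], 0.67, [0.339, 0.099]), ([370.0, 260.0], 0.55, [0.339, -0.084])]
probe [([216.0, 159.0], 0.95, [0.741, -0.039])]
```

View pics/s0.png

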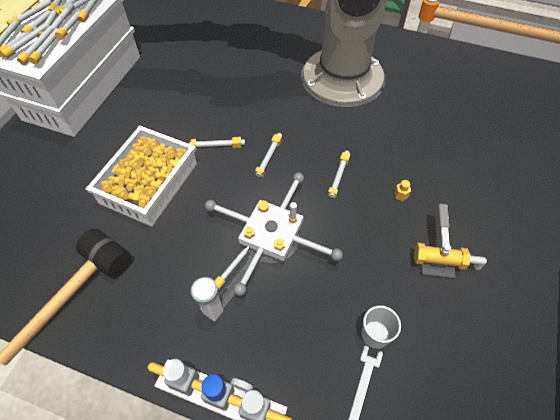

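View pics/d0.png

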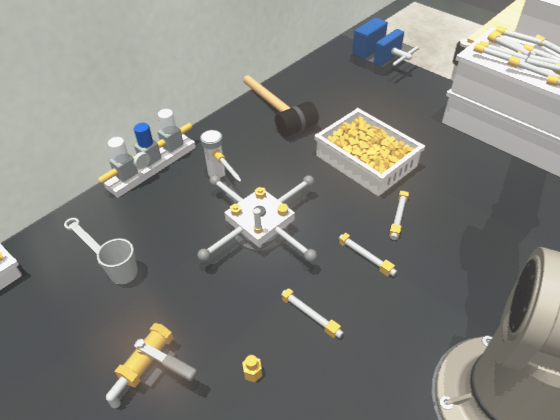

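The scene view shows the wheel balls at about (299,178), (211,205), (337,255) and (240,290), with the tall tube at (294,212). The probe gauge is at (205,290), with its tip near (245,250). The side view matches, with the probe at (212,140), its tip near (239,179), and the valve lever running (140,345)→(193,374).

```bash
cat > m.py <<'E'
from h import *
from scipy.optimize import least_squares
def fitwheel(obs):  # obs: list (cam,[4 uv])
    def f(x):
        r=[]
        for c,uv in obs:
            P=[[x[0]+.15*np.cos(x[2]+k*np.pi/2),x[1]+.15*np.sin(x[2]+k*np.pi/2),.046] for k in range(4)]
            q=proj(c,P)
            for u in uv:
                d=q-u; r+=list(d[np.argmin((d**2).sum(1))])
        return r
    s=least_squares(f,[.575,.008,.3]); s2=least_squares(f,[.575,.008,1.0])
    return min((s,s2),key=lambda s:s.cost)
E
python3 - <<'E'
from m import *
obs=[('scene',[(299,178),(211,205),(337,255),(240,290)]),('side',[(308,181),(215,181),(204,255),(311,256)])]
s=fitwheel(obs);print(s.x,s.cost);print(s.fun.round(1))
for c,uvs in obs:
    print([at_z(c,u,.046)[:2].round(3).tolist() for u in uvs])
for c,g,t,tt in [('scene',(205,288),(246,248),(294,206)),('side',(212,137),(239,180),(259,211))]:
    print(c,'gauge',at_z(c,g,.123).round(3),'tip',at_z(c,t,.085).round(3),'tubetop',at_z(c,tt,.115).round(3))
for c,a,b in [('scene',(446,247),(444,207)),('side',(140,346),(193,374))]:
    print(c,'piv',at_z(c,a,.073).round(3),'end',at_z(c,b,.066).round(3))
ob=bot.get_obs();print(ob['eef_pos'],ob['tool_rot'],ob['t'],ob['gripper_width'])
S=cv2.imread('pics/s0.png');D=cv2.imread('pics/d0.png')
A=cv2.resize(S[165:305,180:360],None,fx=4,fy=4,interpolation=cv2.INTER_CUBIC)[:560]
B=cv2.resize(D[120:270,190:330],(520,557),interpolation=cv2.INTER_CUBIC)
cv2.imwrite('pics/cA.png',A)
E
```

```text
[5.71717486e-01 5.14713841e-04 1.50522969e+00] 4.361121191690743
[-0.4 -0.7 -0.1 -0.2 -0.1 -1.1  0.3 -1.7 -0.2 -0.2 -0.6 -0.5 -1.1 -0.1
 -1.3 -0.6]
[[0.424, 0.012], [0.562, -0.149], [0.584, 0.151], [0.725, -0.008]]
[[0.561, -0.149], [0.719, -0.009], [0.58, 0.149], [0.419, 0.01]]
scene gauge [ 0.769 -0.052  0.123] tip [ 0.652 -0.023  0.085] tubetop [0.542 0.04  0.115]
side gauge [ 0.764 -0.052  0.123] tip [ 0.65  -0.021  0.085] tubetop [0.534 0.035 0.115]
scene piv [0.503 0.356 0.073] end [0.402 0.338 0.066]
side piv [0.499 0.359 0.073] end [0.399 0.331 0.066]
[ 0.16226334 -0.65521569  0.30391999] [2.20109220e-05 9.92643649e-01 1.21072647e-01 2.57571826e-06] 1.2 1.000632471303383
```

View pics/cA.png

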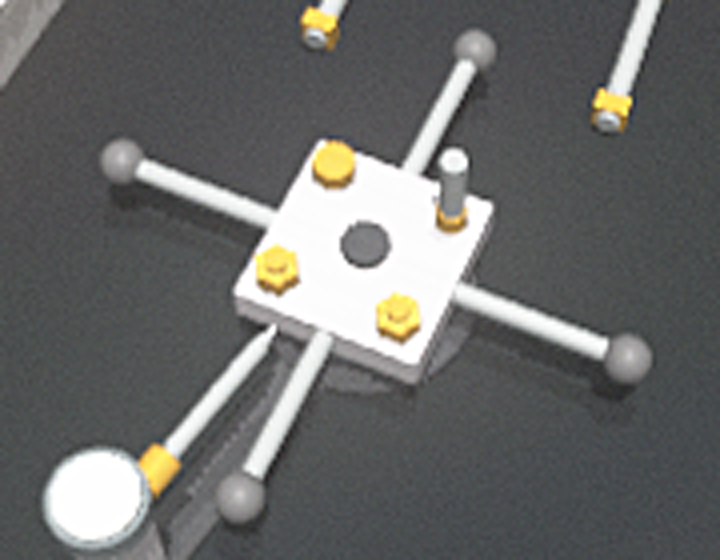

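>>> servo_tool(
  motion=[0,0,0,0,0,0.81,1,0,0,0,0,0,0.81,1,0.85,-1,0,0,0,0,1,0.85,-1,0,0,0,0,1,0.85,-1,0,0,0,0,1],
)

```text
t: 1.82
eef_pos: [0.2138, -0.5946, 0.304]
tool_rot: [0.0, 1.0, -0.0, 0.0]
contact_force: [0.2, -0.2, 0.6]
gripper_width: 0.002
grasp_force: 0.0
```

>>> servo_tool(
  motion=[0.85,-1,0,0,0,0,1,0.85,-1,0,0,0,0,1,0.85,-1,0,0,0,0,1,0.85,-1,0,0,0,0,1,0.85,-1,0,0,0,0,1],
)

```text
t: 2.45
eef_pos: [0.2989, -0.4946, 0.3041]
tool_rot: [0.0, 1.0, -0.0, 0.0]
contact_force: [0.2, -0.4, 0.1]
gripper_width: 0.0
grasp_force: 0.0
```

>>> servo_tool(
  motion=[0.85,-1,0,0,0,0,1,0.85,-1,0,0,0,0,1,0.85,-1,0,0,0,0,1,0.85,-1,0,0,0,0,1,0.85,-1,0,0,0,0,1],
)

```text
t: 3.08
eef_pos: [0.3839, -0.3946, 0.3041]
tool_rot: [0.0, 1.0, -0.0, 0.0]
contact_force: [0.2, -0.8, 0.1]
gripper_width: -0.003
grasp_force: 0.0
```

>>> servo_tool(
  motion=[0.88,-1,0,0,0,0,1,0.88,-1,0,0,0,0,1,0.88,-1,0,0,0,0,1,0.88,-1,0,0,0,0,1,0,-1,0,0,0,0,1],
)

```text
t: 3.7
eef_pos: [0.4547, -0.2941, 0.3039]
tool_rot: [-0.0, 1.0, 0.001, 0.0]
contact_force: [-0.4, 0.4, -0.6]
gripper_width: 0.001
grasp_force: 0.0
```

>>> servo_tool(
  motion=[0,-1,0,0,0,0,1,0,-1,0,0,0,0,1,0,-1,0,0,0,0,1,0,-1,0,0,0,0,1,0,-1,0,0,0,0,1],
)

```text
t: 4.32
eef_pos: [0.4535, -0.1941, 0.304]
tool_rot: [0.0, 1.0, -0.0, 0.0]
contact_force: [0.9, 0.2, 0.3]
gripper_width: -0.001
grasp_force: 0.0
```

>>> servo_tool(
  motion=[0,-1,0,0,0,0,1,0,-1,0,0,0,0,1,0,-1,0,0,0,0,1,0,-1,0,0,0,0,1,0,-1,0,0,0,0,1],
)

```text
t: 4.95
eef_pos: [0.4534, -0.0941, 0.304]
tool_rot: [0.0, 1.0, -0.0, 0.0]
contact_force: [0.0, -0.5, 0.3]
gripper_width: -0.003
grasp_force: 0.0
```

>>> servo_tool(
  motion=[0,-1,0,0,0,0,1,0,-1,0,0,0,0,1,0,-1,0,0,0,0,1,0,0,0,0,0,0,1],
)

```text
t: 5.45
eef_pos: [0.4535, -0.0338, 0.304]
tool_rot: [-0.0, 1.0, 0.001, 0.0]
contact_force: [0.1, -0.2, 0.2]
gripper_width: 0.003
grasp_force: 0.0
```

```bash
python3 - <<'E'
from m import *
im=look('wrist','w0.png');print(bot.get_obs()['eef_pos'])
fit=proj('wrist',[[.4223,.0104,.046],[.5617,-.149,.046],[.582,.150,.046],[.721,-.0095,.046],[.5717,.0005,.056],[.651,-.022,.085],[.766,-.052,.123],[.538,.0375,.115]]).round(0)
print(fit.tolist())
E
```

```text
[ 0.45357981 -0.03497227  0.30401067]
[[236.0, 205.0], [423.0, 45.0], [55.0, 17.0], [247.0, -208.0], [239.0, 30.0], [265.0, -110.0], [324.0, -465.0], [176.0, 75.0]]
```

View pics/w0.png

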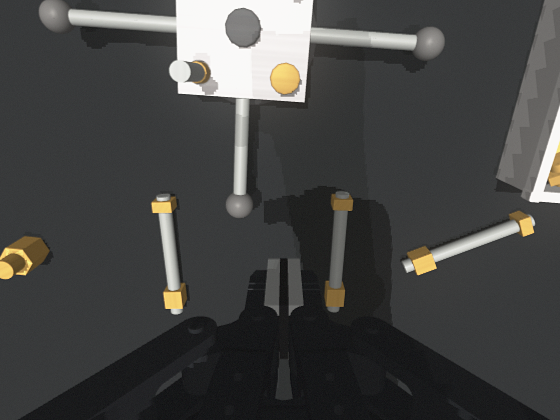

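Wrist view: the near ball is at (239,204), the tube top at (180,71), and the side balls at (56,15) and (429,43). All are within a few px of the prediction, and the descent spot is clear.

>>> servo_tool(
  motion=[0,0,1,0,0,0,1,0,0,1,0,0,0,1,0,0,1,0,0,0,1,0,0,1,0,0,0,1,0,0,1,0,0,0,1],
)

```text
t: 6.12
eef_pos: [0.4537, -0.0366, 0.2033]
tool_rot: [0.0, 1.0, -0.001, 0.0]
contact_force: [0.5, 0.2, -1.1]
gripper_width: -0.007
grasp_force: 0.0
```

>>> servo_tool(
  motion=[0,0,1,0,0,0,1,0,0,1,0,0,0,1,0,0,1,0,0,0,1,0,0,0.9,0,0,0,1,0,0,0.9,0,0,0,1],
)

```text
t: 6.75
eef_pos: [0.4539, -0.0366, 0.1073]
tool_rot: [0.0, 1.0, -0.001, 0.0]
contact_force: [-0.2, 0.9, 0.4]
gripper_width: -0.002
grasp_force: 0.0
```

```bash
python3 - <<'E'
import numpy as np
# finger path: circle r=.117 about wheel centre, cw from -x side; print rows tool units
C=np.array([.5717,.0005]); p=np.array([.4547,-.0342]);
a0=np.arctan2(*(p-C)[::-1]); 
th=np.deg2rad(np.arange(np.degrees(a0)%360,36,-8.0))
prev=p
for i,t in enumerate(th[1:]):
    q=C+.117*np.array([np.cos(t),np.sin(t)]); d=(q-prev)/.02; print(i,round(np.degrees(t),1),q.round(4),[round(d[0],2),round(-d[1],2)]); prev=prev+.02*d.round(2)
E
```

```text
0 188.5 [ 0.456  -0.0168] [np.float64(0.06), np.float64(-0.87)]
1 180.5 [ 0.4547 -0.0006] [np.float64(-0.06), np.float64(-0.81)]
2 172.5 [0.4557 0.0157] [np.float64(0.05), np.float64(-0.82)]
3 164.5 [0.4589 0.0317] [np.float64(0.16), np.float64(-0.8)]
4 156.5 [0.4644 0.0471] [np.float64(0.27), np.float64(-0.77)]
5 148.5 [0.4719 0.0616] [np.float64(0.38), np.float64(-0.72)]
6 140.5 [0.4814 0.0749] [np.float64(0.47), np.float64(-0.66)]
7 132.5 [0.4926 0.0867] [np.float64(0.57), np.float64(-0.6)]
8 124.5 [0.5054 0.0969] [np.float64(0.63), np.float64(-0.51)]
9 116.5 [0.5195 0.1052] [np.float64(0.71), np.float64(-0.41)]
10 108.5 [0.5345 0.1114] [np.float64(0.75), np.float64(-0.31)]
11 100.5 [0.5503 0.1155] [np.float64(0.79), np.float64(-0.21)]
12 92.5 [0.5666 0.1174] [np.float64(0.81), np.float64(-0.09)]
13 84.5 [0.5829 0.117 ] [np.float64(0.82), np.float64(0.02)]
14 76.5 [0.599  0.1143] [np.float64(0.8), np.float64(0.14)]
15 68.5 [0.6145 0.1094] [np.float64(0.78), np.float64(0.24)]
16 60.5 [0.6293 0.1024] [np.float64(0.74), np.float64(0.35)]
17 52.5 [0.6429 0.0933] [np.float64(0.68), np.float64(0.45)]
18 44.5 [0.6551 0.0825] [np.float64(0.61), np.float64(0.54)]
19 36.5 [0.6657 0.0701] [np.float64(0.53), np.float64(0.62)]
```

>>> servo_tool(
  motion=[0.06,-0.87,0,0,0,0,1,0,-0.3,0,0,0,0,1,-0.06,-0.5,0,0,0,0,1,0.05,-0.82,0,0,0,0,1,0.16,-0.8,0,0,0,0,1],
)

```text
t: 7.38
eef_pos: [0.4582, 0.0314, 0.1081]
tool_rot: [0.0, 1.0, -0.0, 0.0]
contact_force: [1.1, -1.3, -0.3]
gripper_width: 0.003
grasp_force: 0.7
```

>>> servo_tool(
  motion=[0.27,-0.77,0,0,0,0,1,0.38,-0.72,0,0,0,0,1,0.47,-0.66,0,0,0,0,1,0.57,-0.6,0,0,0,0,1,0.63,-0.51,0,0,0,0,1],
)

```text
t: 8.0
eef_pos: [0.5051, 0.0964, 0.1078]
tool_rot: [0.0, 1.0, -0.0, -0.0]
contact_force: [-0.8, -1.5, -0.4]
gripper_width: -0.002
grasp_force: 0.7
```

```bash
python3 - <<'E'
from m import *
look('scene','s1.png');look('side')
for c in('scene','side'):
  for n,z in[('tube_mid',.0775),('lever_end',.066)]:
    print(c,n,[(np.round(r['uv']).tolist(),round(r['p'],2),at_z(c,r['uv'],z)[:2].round(3).tolist()) for r in bot.boxes_of(c,n)[:4]])
E
```

```text
scene tube_mid [([290.0, 232.0], 0.52, [0.583, 0.046])]
scene lever_end [([440.0, 222.0], 0.74, [0.444, 0.337]), ([223.0, 286.0], 0.57, [0.735, -0.038])]
side tube_mid []
side lever_end [([167.0, 359.0], 0.8, [0.45, 0.343])]
```

View pics/s1.png

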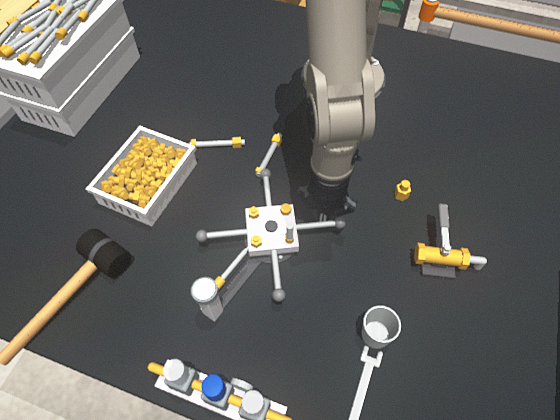

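The wheel is turning with the finger; balls are now at (340,224), (278,294) and (201,236), and the tube is upright at (290,232).

>>> servo_tool(
  motion=[0.71,-0.41,0,0,0,0,1,0.75,-0.31,0,0,0,0,1,0.79,-0.21,0,0,0,0,1,0.81,-0.09,0,0,0,0,1,0.82,0.02,0,0,0,0,1],
)

```text
t: 8.93
eef_pos: [0.5833, 0.1164, 0.1078]
tool_rot: [-0.0, 1.0, 0.0, -0.0]
contact_force: [-1.8, -0.8, 0.1]
gripper_width: -0.0
grasp_force: 0.7
```

>>> servo_tool(
  motion=[0.8,0.14,0,0,0,0,1,0.78,0.24,0,0,0,0,1,0.74,0.35,0,0,0,0,1,0.34,0.22,0,0,0,0,1,0.34,0.23,0,0,0,0,1],
)

```text
t: 9.55
eef_pos: [0.6422, 0.0918, 0.1078]
tool_rot: [-0.0, 1.0, -0.0, -0.0]
contact_force: [-2.5, 0.3, 0.5]
gripper_width: -0.003
grasp_force: 0.8
```

```bash
python3 - <<'E'
from m import *
a=look('scene');b=look('side')
A=a[130:330,150:400];B=b[110:290,170:350]
A=cv2.resize(A,None,fx=1.6,fy=1.6*1.5);
A=cv2.resize(a[150:310,180:360],(400,356));B=cv2.resize(b[120:280,190:370],(400,356))
cv2.imwrite('pics/c2.png',np.hstack([A,B])[:,:,::-1])
E
```

```text
(no output)
```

View pics/c2.png

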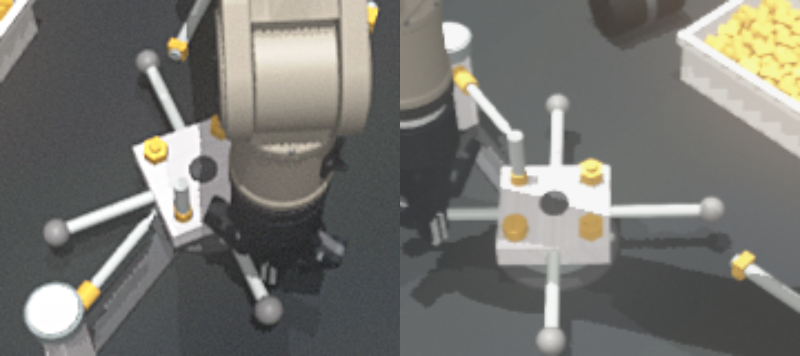

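The left crop (scene) has balls at (148,61), (56,233) and (268,309); the right crop (side) has them at (158,104), (311,209) and (151,340). The tube is approaching the probe and still needs some clockwise turn.

```bash
python3 - <<'E'
from m import *
s=2.2222
A=[(180+x/s,150+y/s) for x,y in[(148,61),(56,233),(268,309)]]
B=[(190+x/s,120+y/s) for x,y in[(158,104),(311,209),(151,340)]]
obs1=[('scene',[(299,178),(211,205),(337,255),(240,290)]),('side',[(308,181),(215,181),(204,255),(311,256)])]
for o in(obs1,[('scene',A),('side',B)],[('scene',A)],[('side',B)]):
    r=fitwheel(o);print(r.x[:2].round(4),np.degrees(r.x[2])%90,r.cost)
C=np.array([.572,.0005])
pr=[('scene',(205,288),(248.5,247)),('side',(212,137),(239.5,180.5))]
def f(x):
    c,sn=np.cos(x[2]),np.sin(x[2]);R=[]
    for cam,g,t in pr:
        q=proj(cam,[[x[0]+.205*c,x[1]+.205*sn,.123],[x[0]+.077*c,x[1]+.077*sn,.085]])
        R+=list((q-np.array([g,t])).ravel())
    return R+list((x[:2]-C)/.002)
r=least_squares(f,[.572,0,-.25]);print(r.x[:2],np.degrees(r.x[2]),r.fun.round(1))
E
```

```text
[5.717e-01 5.000e-04] 86.24330862557899 4.361121191690743
[ 5.722e-01 -1.000e-04] 43.41313471886899 3.5256508512438343
[5.735e-01 5.000e-04] 43.93088032576891 0.23679568263122228
[ 0.5712 -0.0014] 42.634294094861936 0.09296762247974713
[0.57155685 0.00073366] -15.250646331758162 [-0.8 -0.2  0.4 -0.9 -1.5 -1.2  0.2  0.7 -0.2  0.1]
```

>>> servo_tool(
  motion=[0.26,0.2,0,0,0,0,1,0.24,0.22,0,0,0,0,1,0.22,0.23,0,0,0,0,1,0.2,0.23,0,0,0,0,1,0,0,0,0,0,0,1],
)

```text
t: 10.28
eef_pos: [0.6612, 0.0736, 0.108]
tool_rot: [0.0, 1.0, -0.001, 0.001]
contact_force: [-0.1, -0.3, 0.3]
gripper_width: -0.001
grasp_force: 0.0
```

```bash
python3 - <<'E'
from m import *
a=look('scene');b=look('side')
A=cv2.resize(a[150:310,180:360],(400,356),interpolation=2);B=cv2.resize(b[120:280,190:370],(400,356),interpolation=2)
cv2.imwrite('pics/c3.png',np.hstack([A,B])[:,:,::-1])
E
```

```text
(no output)
```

View pics/c3.png

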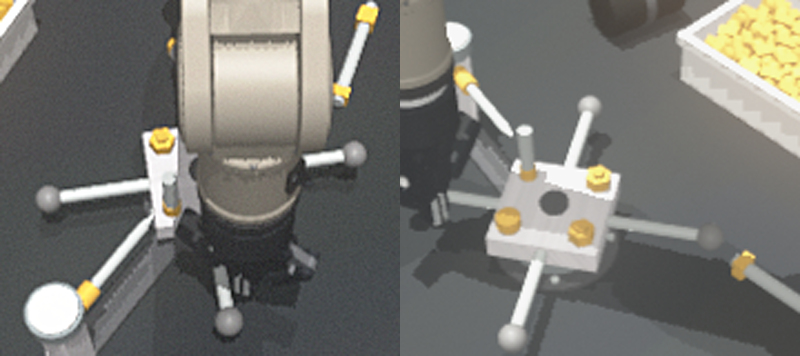

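Scene crop balls: (49,199), (229,322), (354,154). Side crop balls: (189,104), (311,237), (113,337). The tube is nearly in line with the probe.

```bash
python3 - <<'E'
from m import *
s=2.2222
A=[(180+x/s,150+y/s) for x,y in[(49,199),(229,322),(354,154)]]
B=[(190+x/s,120+y/s) for x,y in[(189,104),(311,237),(113,337)]]
for o in([('scene',A),('side',B)],[('scene',A)],[('side',B)]):
    r=fitwheel(o);print(r.x[:2].round(4),np.degrees(r.x[2])%90,r.cost)
E
```

```text
[ 5.723e-01 -4.000e-04] 29.895389079639948 3.9181922167495964
[0.574  0.0011] 29.74065219317082 0.09847637264893883
[ 0.571  -0.0016] 29.827741755379243 1.2399262717357775
```

>>> servo_tool(
  motion=[-0.25,-0.28,0,0,0,0,1,-0.25,-0.28,0,0,0,0,1,0,0,-1,0,0,0,1,0,0,-1,0,0,0,1,0,0,-1,0,0,0,1],
)

```text
t: 11.0
eef_pos: [0.6511, 0.0855, 0.1703]
tool_rot: [-0.0, 1.0, -0.0, 0.001]
contact_force: [0.4, -0.3, 0.6]
gripper_width: 0.001
grasp_force: 0.0
```

>>> servo_tool(
  motion=[0,0,-1,0,0,0,1,0,0,-1,0,0,0,1,0,0,-1,0,0,0,1,0,0,-1,0,0,0,1,0,0,-1,0,0,0,1],
)

```text
t: 11.62
eef_pos: [0.6504, 0.0857, 0.2692]
tool_rot: [0.0, 1.0, -0.0, -0.0]
contact_force: [1.2, -0.1, 0.7]
gripper_width: 0.004
grasp_force: 0.0
```

>>> servo_tool(
  motion=[0,0,-1,0,0,0,1,0,0,-1,0,0,0,1,0,0,-1,0,0,0,1,0,0,0,0,0,0,1],
)

```text
t: 12.12
eef_pos: [0.6512, 0.086, 0.3301]
tool_rot: [-0.0, 1.0, -0.0, 0.002]
contact_force: [-0.5, 0.2, -0.6]
gripper_width: -0.003
grasp_force: 0.0
```

```bash
python3 - <<'E'
from m import *
a=look('wrist','w4.png');print(bot.get_obs()['eef_pos'])
th=np.radians(29.75);ph=np.radians(-15.25);C=np.array([.5717,.0005])
P=[list(C+.15*np.array([np.cos(th+k*np.pi/2),np.sin(th+k*np.pi/2)]))+[.046] for k in range(4)]
u=np.array([np.cos(ph),np.sin(ph)])
P+=[list(C)+[.056],list(C+.077*u)+[.085],list(C+.205*u)+[.123],list(C+.0495*u)+[.115]]
print(proj('wrist',P).round(0).tolist())
E
```

```text
[0.65066097 0.08577254 0.32860625]
[[296.0, 113.0], [244.0, 302.0], [422.0, 343.0], [503.0, 171.0], [367.0, 245.0], [404.0, 182.0], [489.0, 22.0], [403.0, 223.0]]
```

View pics/w4.png

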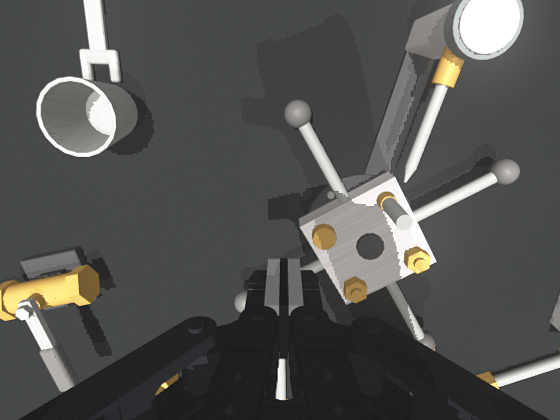

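The wrist view has balls at (297,113), (506,171) and (426,343), the probe tip at (407,181), the gauge at (488,22) and the tube top at (402,220). All are within 3–4 px of the aligned prediction.

```bash
python3 - <<'E'
from m import *
r=fitwheel([('wrist',[(297,113),(506,171),(426,343)])]);C=r.x[:2];print(C,np.degrees(r.x[2])%90,r.fun.round(1))
im=cv2.imread('pics/w4.png');
t=at_z('wrist',(407,181),.085)[:2];g=at_z('wrist',(488,22),.123)[:2];tt=at_z('wrist',(402,221),.115)[:2]
for n,p in[('tip',t),('gauge',g),('tube',tt)]: d=p-C;print(n,p,np.hypot(*d),np.degrees(np.arctan2(d[1],d[0])))
d=g-t;print(np.degrees(np.arctan2(d[1],d[0])))
# valve
for c,a,b in [('wrist',(24,310),(24,310))]: print(at_z(c,a,.076))
E
```

```text
[ 0.57175081 -0.00251031] 30.233710426574433 [ 0.8  0.9 -0.2 -0.8 -0.8 -0.4]
tip [ 0.64699482 -0.02265433] 0.07789378663240189 -14.987525471803385
gauge [ 0.7691858  -0.05252869] 0.2036723176995103 -14.21626488468658
tube [ 0.62091304 -0.01178944] 0.05003026005398873 -10.688552416871783
-13.73868074403723
[0.50721184 0.3533086  0.076     ]
```

```bash
python3 - <<'E'
import cv2
im=cv2.imread('pics/w4.png')[150:270,340:460]
cv2.imwrite('pics/z4.png',cv2.resize(im,(600,600),interpolation=cv2.INTER_CUBIC))
E
```

```text
(no output)
```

View pics/z4.png

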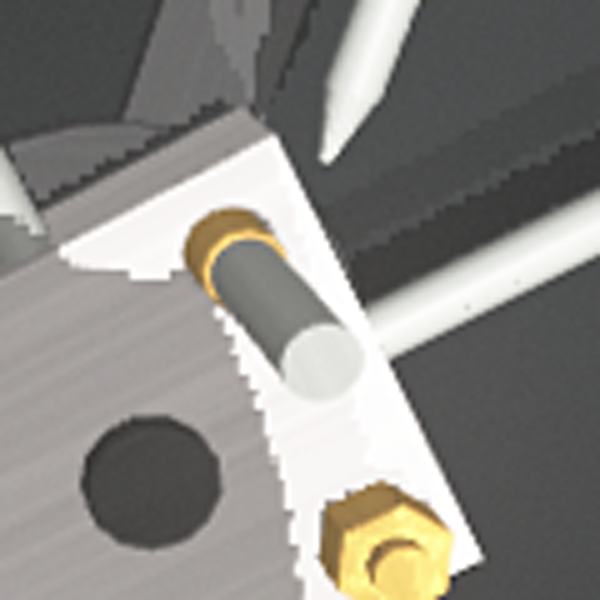

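In the zoom the tube top is at (404.4,222.4), the probe tip at (405,182.6) and the hub at (370.2,246.2).

```bash
python3 - <<'E'
from m import *
C=at_z('wrist',(370.2,246.2),.056)[:2];print(C)
for n,u,z in[('tip',(405,182.6),.085),('gauge',(488,22),.123),('tube',(404.4,222.4),.115)]:
  p=at_z('wrist',u,z)[:2];
  for c in (C,np.array([.5717,-.0010])): d=p-c;print(n,p.round(4),np.hypot(*d).round(4),np.degrees(np.arctan2(d[1],d[0])).round(1))
E
```

```text
[ 0.56989861 -0.00240384]
tip [ 0.6455 -0.021 ] 0.0779 -13.8
tip [ 0.6455 -0.021 ] 0.0765 -15.2
gauge [ 0.7692 -0.0525] 0.2055 -14.1
gauge [ 0.7692 -0.0525] 0.2041 -14.6
tube [ 0.6197 -0.0139] 0.0511 -13.0
tube [ 0.6197 -0.0139] 0.0497 -15.1
```

>>> servo_tool(
  motion=[-0.8,-0.98,0,0,0,0,1,-0.8,-0.98,0,0,0,0,1,-0.8,-0.98,0,0,0,0,1,-0.8,-0.98,0,0,0,0,1,-0.8,-0.98,0,0,0,0,1],
)

```text
t: 12.8
eef_pos: [0.5682, 0.1855, 0.3269]
tool_rot: [0.0, 1.0, 0.001, -0.001]
contact_force: [-0.8, -0.6, 0.7]
gripper_width: 0.0
grasp_force: 0.0
```

>>> servo_tool(
  motion=[-0.8,-0.98,0,0,0,0,1,-0.8,-0.98,0,0,0,0,1,-0.8,-0.98,0,0,0,0,1,-0.8,-0.98,0,0,0,0,1,-0.8,-0.98,0,0,0,0,1],
)

```text
t: 13.42
eef_pos: [0.4881, 0.2831, 0.3269]
tool_rot: [0.0, 1.0, 0.001, -0.001]
contact_force: [0.2, 0.8, -0.4]
gripper_width: 0.001
grasp_force: 0.0
```

>>> servo_tool(
  motion=[-0.8,-0.98,0,0,0,0,1,-0.8,-0.98,0,0,0,0,1,-0.8,-0.98,0,0,0,0,1,-0.8,-0.98,0,0,0,0,1,-0.8,-0.98,0,0,0,0,1],
)

```text
t: 14.05
eef_pos: [0.408, 0.3806, 0.3269]
tool_rot: [0.001, 1.0, 0.001, -0.001]
contact_force: [0.4, 0.1, -0.5]
gripper_width: 0.0
grasp_force: 0.0
```

>>> servo_tool(
  motion=[0,0,1,0,0,0,1,0,0,1,0,0,0,1,0,0,1,0,0,0,1,0,0,0,0,0,0,1],
)

```text
t: 14.55
eef_pos: [0.4083, 0.3793, 0.2658]
tool_rot: [0.002, 1.0, 0.001, -0.002]
contact_force: [-0.4, -0.5, 0.4]
gripper_width: -0.001
grasp_force: 0.0
```

```bash
python3 - <<'E'
from m import *
look('wrist','w5.png');print(bot.get_obs()['eef_pos'])
P=np.array([.503,.356]);a=np.radians(192.5)
print(proj('wrist',[[.503,.356,.073],[*(P+.11*np.array([np.cos(a),np.sin(a)])),.066],[.411,.38,.055]]).round(0))
E
```

```text
[0.40898626 0.37978483 0.26710408]
[[320.  59.]
 [345. 207.]
 [284. 184.]]
```

View pics/w5.png

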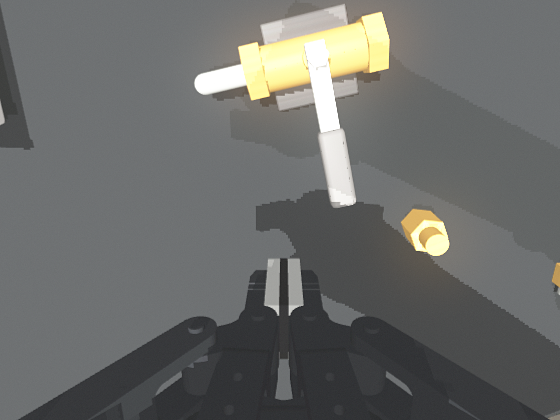

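The wrist view shows the pivot at (317,55) and the lever end at (343,205). They match the prediction, and the finger's descent spot near (284,184) is clear.

>>> servo_tool(
  motion=[0,0,1,0,0,0,1,0,0,1,0,0,0,1,0,0,1,0,0,0,1,0,0,1,0,0,0,1,0,0,1,0,0,0,1],
)

```text
t: 15.22
eef_pos: [0.4104, 0.3805, 0.1683]
tool_rot: [-0.001, 1.0, 0.0, 0.0]
contact_force: [0.4, 0.7, 0.0]
gripper_width: -0.002
grasp_force: 0.0
```

>>> servo_tool(
  motion=[0,0,1,0,0,0,1,0,0,0.95,0,0,0,1,0,0,0,0,0,0,1],
)

```text
t: 15.6
eef_pos: [0.4099, 0.3794, 0.128]
tool_rot: [0.001, 1.0, 0.0, -0.001]
contact_force: [-0.2, 0.0, 0.1]
gripper_width: -0.001
grasp_force: 0.0
```

```bash
python3 - <<'E'
import numpy as np
P=np.array([.504,.358]);prev=np.array([.409,.3798])
for i,t in enumerate(list(range(175,266,10))+[268,271]):
    r=.088; q=P+r*np.array([np.cos(np.radians(t)),np.sin(np.radians(t))]);d=((q-prev)/.02).round(2);print(t,q.round(4),float(d[0]),float(-d[1]));prev=prev+.02*d
E
```

```text
175 [0.4163 0.3657] 0.37 0.71
185 [0.4163 0.3503] -0.0 0.76
195 [0.419  0.3352] 0.13 0.76
205 [0.4242 0.3208] 0.26 0.72
215 [0.4319 0.3075] 0.39 0.66
225 [0.4418 0.2958] 0.49 0.59
235 [0.4535 0.2859] 0.59 0.49
245 [0.4668 0.2782] 0.66 0.39
255 [0.4812 0.273 ] 0.72 0.26
265 [0.4963 0.2703] 0.76 0.13
268 [0.5009 0.2701] 0.23 0.02
271 [0.5055 0.27  ] 0.23 -0.0
```

>>> servo_tool(
  motion=[0.37,0.71,0,0,0,0,1,0,0.38,0,0,0,0,1,0,0.38,0,0,0,0,1,0.13,0.76,0,0,0,0,1,0.26,0.72,0,0,0,0,1],
)

```text
t: 16.23
eef_pos: [0.4258, 0.3198, 0.1291]
tool_rot: [-0.0, 1.0, 0.0, 0.0]
contact_force: [-0.2, 2.5, 0.5]
gripper_width: 0.002
grasp_force: 0.8
```

>>> servo_tool(
  motion=[0.39,0.66,0,0,0,0,1,0.49,0.59,0,0,0,0,1,0.59,0.49,0,0,0,0,1,0.66,0.39,0,0,0,0,1,0.36,0.13,0,0,0,0,1],
)

```text
t: 16.85
eef_pos: [0.4765, 0.2745, 0.1287]
tool_rot: [0.0, 1.0, -0.001, -0.0]
contact_force: [-2.1, 1.6, -0.6]
gripper_width: 0.005
grasp_force: 0.7
```

>>> servo_tool(
  motion=[0.36,0.13,0,0,0,0,1,0.25,0.05,0,0,0,0,1,0.25,0.04,0,0,0,0,1,0.26,0.04,0,0,0,0,1],
)

```text
t: 17.35
eef_pos: [0.4979, 0.2705, 0.1289]
tool_rot: [0.0, 1.0, 0.0, -0.0]
contact_force: [-2.2, 1.1, 0.2]
gripper_width: -0.002
grasp_force: 0.8
```

>>> servo_tool(
  motion=[0.12,0,0,0,0,0,1,0.11,0,0,0,0,0,1,0,0,0,0,0,0,1],
)

```text
t: 17.73
eef_pos: [0.5012, 0.2704, 0.1288]
tool_rot: [0.001, 1.0, 0.0, -0.001]
contact_force: [-5.5, 0.8, 4.1]
gripper_width: -0.004
grasp_force: 2.8
```

>>> servo_tool(
  motion=[0.1,0,0,0,0,0,1,0,0,0,0,0,0,1],
)

```text
t: 17.98
eef_pos: [0.5016, 0.2704, 0.1287]
tool_rot: [0.001, 1.0, 0.001, -0.003]
contact_force: [-10.9, -0.4, 7.7]
gripper_width: -0.004
grasp_force: 5.3
```

>>> servo_tool(
  motion=[0.1,0,0,0,0,0,1,0,0,0,0,0,0,1],
)

```text
t: 18.23
eef_pos: [0.502, 0.2705, 0.1285]
tool_rot: [0.002, 1.0, 0.001, -0.004]
contact_force: [-16.1, -0.3, 12.3]
gripper_width: -0.003
grasp_force: 7.9
```

Force climbs with no motion, so the lever is against its stop. I'll back off, rise clear and check.

>>> servo_tool(
  motion=[-0.3,0,0,0,0,0,1,-0.6,-0.1,0,0,0,0,1,-0.6,-0.1,0,0,0,0,1,0,0,-1,0,0,0,1,0,0,-1,0,0,0,1],
)

```text
t: 18.85
eef_pos: [0.4758, 0.2744, 0.1692]
tool_rot: [0.0, 1.0, 0.0, -0.0]
contact_force: [0.6, 0.8, 0.0]
gripper_width: 0.002
grasp_force: 0.0
```

>>> servo_tool(
  motion=[0,0,-1,0,0,0,1,0,0,-1,0,0,0,1,0,0,-1,0,0,0,1,0,0,-1,0,0,0,1,0,0,0,0,0,0,1],
)

```text
t: 19.48
eef_pos: [0.4769, 0.2749, 0.2502]
tool_rot: [-0.001, 1.0, -0.0, 0.002]
contact_force: [0.2, 0.4, -0.2]
gripper_width: 0.002
grasp_force: 0.0
```

```bash
python3 - <<'E'
from m import *
im=look('wrist');sc=look('scene');look('side')
for c in('wrist','scene','side'):
  for n,z in[('lever_end',.066),('valve_pivot',.066),('tube_mid',.0775)]:
    print(c,n,[(np.round(r['uv']).tolist(),round(r['p'],2),at_z(c,r['uv'],z)[:2].round(3).tolist()) for r in bot.boxes_of(c,n)[:2]])
P=np.array([.504,.357])
for a in (262.5,272.5,282.5):
  a=np.radians(a);print(proj('wrist',[[*P,.073],[*(P+.08*np.array([np.cos(a),np.sin(a)])),.066]]).round(0).tolist())
cv2.imwrite('pics/end.png',np.hstack([cv2.resize(im,(400,300)),cv2.resize(sc[150:315,180:400],(400,300))])[:,:,::-1])
E
```

```text
wrist lever_end [([248.0, 145.0], 0.72, [0.514, 0.299])]
wrist valve_pivot [([188.0, 149.0], 0.66, [0.512, 0.34])]
wrist tube_mid []
scene lever_end [([418.0, 245.0], 0.69, [0.515, 0.303])]
scene valve_pivot [([439.0, 259.0], 0.62, [0.531, 0.348])]
scene tube_mid []
side lever_end [([159.0, 320.0], 0.92, [0.517, 0.306])]
side valve_pivot [([153.0, 358.0], 0.93, [0.47, 0.357])]
side tube_mid [([398.0, 215.0], 0.7, [0.339, -0.168]), ([248.0, 187.0], 0.43, [0.624, -0.024])]
[[163.0, 163.0], [280.0, 175.0]]
[[163.0, 163.0], [280.0, 156.0]]
[[163.0, 163.0], [278.0, 136.0]]
```

```bash
ls pics
```

```text
both.png
c2.png
c3.png
cA.png
d0.png
end.png
s0.png
s1.png
w0.png
w4.png
w5.png
z4.png
```

```bash
python3 -c "
from station import bot
print(bot.hand_in())"
```

```text
the job is handed in; nothing more can be done
None
```

The job is handed in: I turned the wheel so the tall tube lines up with the probe to within about 1° as measured from the cameras, then pushed the valve lever open until it hit its stop, and the arm is clear of everything.

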